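# Turn the archive carton round the post into its row

### The arm

A 6-joint arm with a two-finger parallel gripper is mounted at the origin on the work surface. World frame = base frame: x ahead of the robot, y to its left, z up, the work surface at z = 0. Lengths are in m, angles in degrees, forces in N, time in s.
With the tool pointing down it reaches from about 0.3 to 0.775 m from the base axis. Payload 14.6 kg.
Tool frame: the origin (TCP) lies between the finger pads; the fingertips stand 8 mm ahead of it and the grasp point (between the pads) lies 11 mm behind it; z points along the fingers, y is the direction in which the jaws open and shut (so a half turn about z gives the same grasp; the last joint's range is limited). The gripper opens to 85 mm and grips with 20 to 120 N. Pads are 22 mm wide; open, the fingers measure 114 mm over their backs; the gripper's body (76 mm by 85 mm) begins 54 mm behind the grasp point. The pads swing forward as they close: fully open they stand 13 mm farther back than shut.
Start: joints at [-75.665, 17.183, 87.147, -0, 75.671, -3.816], TCP at [0.171, -0.523, 0.239] pointing down, gripper open.
Joint ranges: [-173.82, 173.82], [-45.26, 126.66], [13.44, 144.39], [-59.66, 239.66], [0, 175.72], [-146.38, 146.38]. Speed limits (degrees/s): [127.2, 127.2, 147.25, 180, 180, 180].

### API

Orientations are given as a 3x3 rotation matrix whose columns are the frame's x, y, z axes.
In Python, from workcell import robot gives the robot as it stands.
- The arm moves only by the tool play_rows, never from a script. Its argument "series" is a list of rows, each a list of 3 entries, a list of its own where there are three numbers: the shift along the tool's x, y, z in mm, then the turn, a rotation vector about the tool's x, y, z in degrees, then the finger opening in mm, from 0 to 85.4. A call has 1 to 5 rows; each row shifts and turns the pose as measured when the row begins, along the tool's axes as they then stand; what a row does not reach is not made up. A row lasts 1/12 s, in which the tool goes at most 41.7 mm and 7.16 degrees, less where a joint would pass 70% of its speed; a pose out of reach is approached as far as the arm can. A call is refused whole if a number of a shift passes 41.7 or a number of a turn 7.16, either way. A call with a gripper value outside its range is refused whole. The fingers move at their own pace and stop on an object; "force" is the grip in N (left out, the last holds). Time passes only in rows, so rows that do not move let the fingers close. It gives the time, the measured TCP pose, the force and the opening at its end, in the units of the state.
- robot.get_obs(): the state, without advancing time (a new reading comes with each control period).
- robot.snapshot(name): name is "scene" or "top"; returns the picture (400x640x3 uint8, red, green, blue); there is no depth.
- robot.calibration(name): a dict with "fx", "fy", "cx", "cy" (pixels), "rvec" (rotation vector, rad) and "tvec" (3), from world to camera coordinates, as OpenCV has them. Camera axes: x right, y down, z forward; pixel columns grow to the right and rows downward; lengths in m; the calibration is good to about 2 mm. A picture is of the moment at which its call begins. calibration takes no time and is no camera call.
- robot.finish_job(): hands the job in, once; it reports no verdict.
The state is a dict: "time": time; "qpos": joint angles; "qvel": joint speeds; "joint_efforts": joint torques, N m; "position": TCP position; "ee_rot": TCP orientation; "contact_force": force on the tool from outside, world axes, zero at the start; "torque": the same for the moment, N m; "grip_width": opening from 0.0 (shut) to 1.0 (fully open).
Only numpy, scipy, OpenCV 4.12 (cv2) and the standard library are available. Lean on these libraries where they do the work, as an engineer would, in place of code of your own. Each camera call takes 0.05 s, during which the arm holds its last target.

### The job

The square archive carton standing loose in front of the steel post has its label facing sideways, towards the row. Without lifting it, push it against the post and swing it a quarter turn round the post, so that it ends in line with the other cartons: its back flush against the long rail, its side close beside the post (a finger's width at most), its label facing away from the rail. Leave the other cartons, the ledgers and the pen pot where they are.

Things in the scene. Friction and masses are not known exactly. Their poses are not given: they have to be found in the camera images.
- station: Fixed, smooth and slippery: a round dark steel post (24 mm diameter, 70 mm tall) and a straight aluminium angle rail (40 mm tall). Origin: on the desk at the post's axis; z up. The rail runs parallel to the station's y axis from y = -360 to +200 mm; its flat face is at x = +95 mm and looks to station -x. The row's two cartons stand along it on the -y side of the post.
- place (a point): On the desk, the middle of the free place in the row, on the +y side of the post: station x = +35, y = +72 mm; axes as the station's. A carton centred here with the station's yaw just touches both the rail and the post (a gap of up to 20 mm to the post will do) and has its label facing station -x, away from the rail.
- carton: Loose closed cardboard box, 120 x 120 mm, 65 mm high, 0.3 to 0.65 kg, too wide to grip, slides when pushed. Origin: centre of its underside; z up; label on its -x face. Starts on the station's -x side of the post, 5 to 65 mm short of it, origin 20 to 50 mm to the +y of the post's axis, yawed +90 degrees (give or take 12) from the station: it must turn clockwise seen from above.
- label (a point): Middle of the white paper label on the carton's -x face (carton x = -60, y = 0 mm), 44 mm above the desk. The label folds over the edge onto the carton's top.
- row1: Carton of the row, loose, same size and label, already in place against the rail, label facing away from it; nearest to the post: its centre 140 to 150 mm to the station's -y of the post's axis. Origin: centre of its underside. Not to be disturbed.
- row2: Second carton of the row, same again, beyond row1, centre about 275 mm from the post. Not to be disturbed.
- ledgers: Stack of three bound ledgers, about 165 x 215 mm, 78 mm high. Origin: centre of its underside. Not to be disturbed.
- penpot: Round black pen pot, diameter 72 mm, 90 mm high, pens to 155 mm. Origin: centre of its underside. Not to be disturbed.
Things that resemble listed ones, but are neither listed nor needed, are in the scene too. What is shaped like the carton but blue or turquoise is not meant.

How it is judged:
By the outcome, as a careful person would: the job done as asked, in the order asked, and still so for the second after the job is handed in, with the robot touching nothing.
It also fails if it takes over 54 s, if anything falls off the work surface, if the arm or the gripper's body presses on something with over 40 N, if the wrist force passes 120 N, or if a joint passes its speed limit or range.

## Working session

There is one attempt and no reset: what is moved stays moved. The work goes in short steps, Python scripts to look and compute and a tool call to move; the robot and the scene stay as the last step left them, time stands still between calls to the robot, and variables do not carry over. Pictures are saved under pics/ and viewed, and the job is handed in when it is done.

Besides the shell and the picture viewer there is one more tool, called after "Call:" by a JSON object that holds its "fn" and its "kwargs", one argument or row to a line. play_rows: Moves the arm, as the interface text tells. Its arguments: {"type":"object","properties":{"series":{"type":"array","items":{"type":"array"}},"force":{"type":"number"}},"required":["series"]}

```bash
mkdir -p pics; ls
python3 - <<'E'
from workcell import robot
import cv2
for n in ("scene","top"):
    im=robot.snapshot(n); cv2.imwrite(f"pics/{n}0.png",im[:,:,::-1]); c=robot.calibration(n); print(n,c)
o=robot.get_obs(); print(o)
E
```

```text
pics
scene {'fx': 429.416031167802, 'fy': 429.416031167802, 'cx': 326.4386143107033, 'cy': 201.16689873365604, 'rvec': array([ 1.8188902 ,  1.99274154, -0.56144833]), 'tvec': array([-0.00470105, -0.39146112,  1.56572532])}
top {'fx': 498.3072898954006, 'fy': 498.3072898954006, 'cx': 316.24927058056096, 'cy': 201.65076667680503, 'rvec': array([ 2.18157416, -2.18795548,  0.05467722]), 'tvec': array([0.08430925, 0.50285425, 1.73773407])}
{'time': 0.1, 'qpos': array([-7.56634996e+01,  1.72144269e+01,  8.71760750e+01, -4.51878787e-04,
        7.56718904e+01, -3.81609168e+00]), 'qvel': array([ 0.0949861 , -0.11891589, -0.13837202,  0.02043864,  0.00719129,
       -0.09068263]), 'joint_efforts': array([-1.95263397e-03, -5.44377494e+01, -3.62370121e+01, -2.51075871e-04,
        3.00816399e-03, -2.09549472e-05]), 'position': array([ 0.17129532, -0.52243206,  0.23876402]), 'ee_rot': array([[ 9.50229559e-01,  3.11550490e-01, -2.77045289e-04],
       [ 3.11550607e-01, -9.50228978e-01,  1.05314622e-03],
       [ 6.48517589e-05, -1.08704430e-03, -9.99999407e-01]]), 'contact_force': array([ 0.94465506, -0.03653008, -0.36826638]), 'torque': array([-0.02767666,  0.07964334, -0.05481069]), 'grip_width': 1.0010640966558146}
```

View pics/scene0.png

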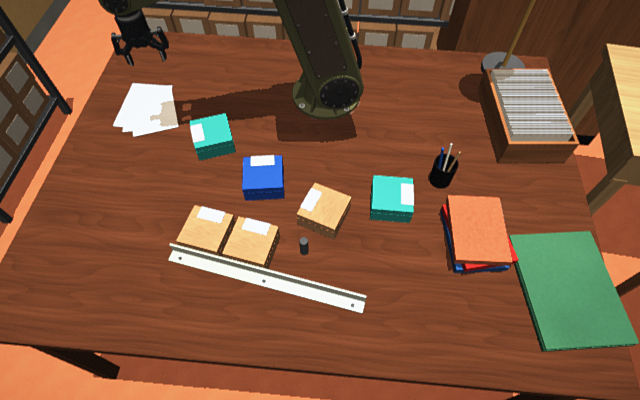

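View pics/top0.png

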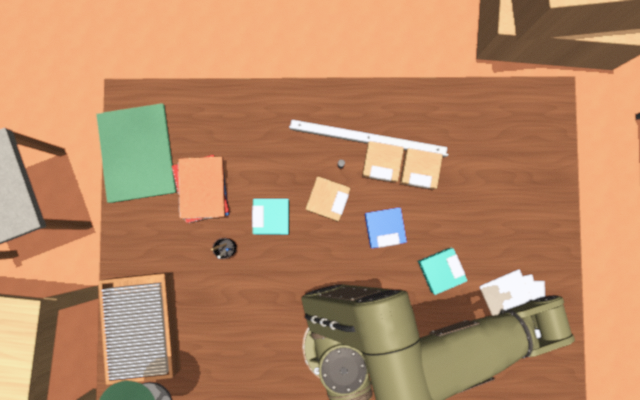

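The scene picture shows the loose carton at about (324,209), the post at (304,245) and the rail from (170,250) to (365,303). In the top picture the carton is at (328,199), the post at (341,163) and the row cartons at (384,161) and (422,168). I'll enlarge the crops to get corners.

Run:
```python
import cv2
a=cv2.imread("pics/top0.png")[110:240,240:460]; cv2.imwrite("pics/tc.png",cv2.resize(a,None,fx=3.6,fy=3.6,interpolation=cv2.INTER_CUBIC))
a=cv2.imread("pics/scene0.png")[170:320,160:380]; cv2.imwrite("pics/sc.png",cv2.resize(a,None,fx=3.6,fy=3.6,interpolation=cv2.INTER_CUBIC))
```

```text
(no output)
```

View pics/tc.png

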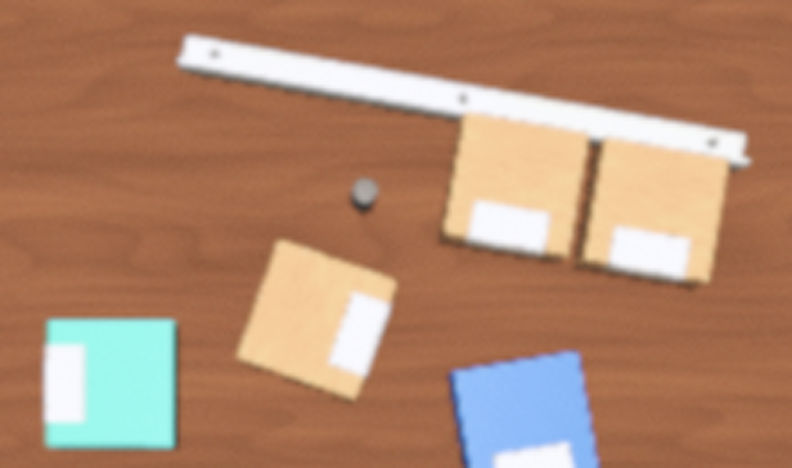

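View pics/sc.png

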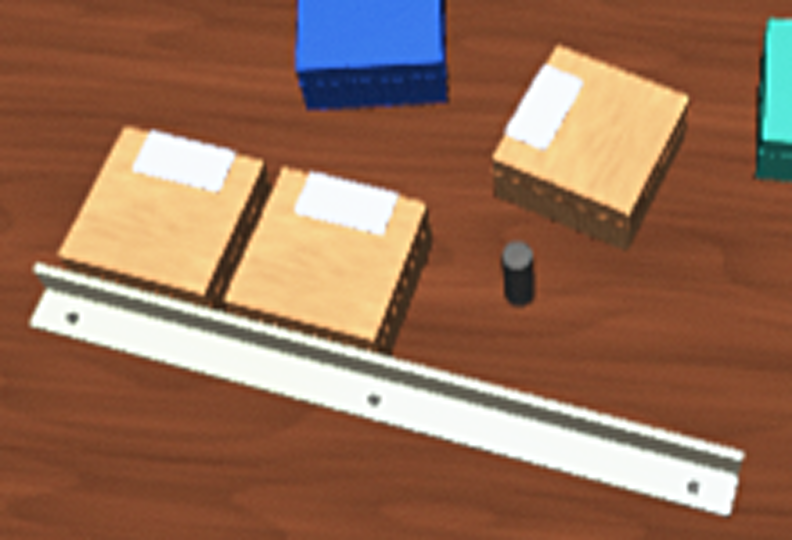

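```bash
cat > h.py <<'E'
import numpy as np, cv2
from workcell import robot
def ray(n,px,z):
    c=robot.calibration(n); R,_=cv2.Rodrigues(np.array(c['rvec'])); t=np.array(c['tvec'])
    C=-R.T@t; d=R.T@np.array([(px[0]-c['cx'])/c['fx'],(px[1]-c['cy'])/c['fy'],1.]); 
    return (C+d*(z-C[2])/d[2])[:2]
def proj(n,P):
    c=robot.calibration(n); K=np.array([[c['fx'],0,c['cx']],[0,c['fy'],c['cy']],[0,0,1.]])
    return cv2.projectPoints(np.array(P,float).reshape(-1,1,3),np.array(c['rvec']),np.array(c['tvec']),K,None)[0].reshape(-1,2)
T=lambda u,v:(240+(u+.5)/3.6-.5,110+(v+.5)/3.6-.5)
S=lambda u,v:(160+(u+.5)/3.6-.5,170+(v+.5)/3.6-.5)
def quad(n,pts,f,z=.065):
    w=np.array([ray(n,f(*p),z) for p in pts]); c=w.mean(0)
    (cx,sz,an)=cv2.minAreaRect((w*1000).astype(np.float32))
    print(n,'c',c.round(4),'size',np.round(sz),'edge0->1 dir',np.degrees(np.arctan2(*(w[1]-w[0])[::-1])).round(1),'3->2',np.degrees(np.arctan2(*(w[2]-w[3])[::-1])).round(1))
    return w
E
cat > m.py <<'E'
from h import *
print('carton'); print(quad('top',[(277,239),(397,283),(355,400),(236,357)],T)); print(quad('scene',[(629,215),(494,160),(559,45),(689,97)],S))
print('row1');quad('top',[(463,113),(590,137),(572,260),(445,236)],T);quad('scene',[(378,347),(222,302),(284,166),(429,207)],S)
print('row2');quad('top',[(604,137),(728,160),(708,284),(582,264)],T)
print('post',ray('top',T(365,186),.07),ray('scene',S(517,254),.07))
a,b=ray('scene',S(38,267),.04),ray('scene',S(743,455),.04);print('rail top (scene)',a,b,np.linalg.norm(a-b),np.degrees(np.arctan2(*(b-a)[::-1])))
a,b=ray('top',T(748,162),.04),ray('top',T(178,64),.04);print('rail (top)',a,b,np.linalg.norm(a-b),np.degrees(np.arctan2(*(b-a)[::-1])))
print('ledg',ray('top',(201,188),.078),'pen',ray('top',(224,248),.09),'turq',ray('top',(270,216),.065),'blue',ray('top',(386,228),.065))
E
python3 m.py
```

```text
carton
top c [0.511  0.0438] size [122. 119.] edge0->1 dir -110.4 3->2 -110.0
[[ 0.58816336  0.0809155 ]
 [ 0.54566843 -0.03309707]
 [ 0.4345712   0.0074129 ]
 [ 0.47570181  0.12014271]]
scene c [0.5148 0.0428] size [117. 121.] edge0->1 dir -109.6 3->2 -110.3
[[ 0.59108817  0.07777946]
 [ 0.55208979 -0.03201718]
 [ 0.43758656  0.00778824]
 [ 0.47837142  0.11778585]]
row1
top c [ 0.6377 -0.1485] size [127. 119.] edge0->1 dir -101.1 3->2 -101.0
scene c [ 0.6456 -0.1468] size [126. 122.] edge0->1 dir -101.6 3->2 -102.2
row2
top c [ 0.6134 -0.2794] size [121. 124.] edge0->1 dir -100.9 3->2 -99.3
post [ 0.63796008 -0.00300828] [ 0.63515325 -0.0039273 ]
rail top (scene) [ 0.66584611 -0.37266173] [0.76620472 0.17487756] 0.5566606998805044 79.61353072045492
rail (top) [ 0.66405506 -0.37440208] [0.76260962 0.17712152] 0.5602600114206273 79.86846280900494
ledg [0.54719232 0.47494063] pen [0.34361914 0.3922123 ] turq [0.45145997 0.24050711] blue [ 0.40944372 -0.15492568]
```

```bash
cat >> h.py <<'E'
from scipy.spatial.transform import Rotation as Ro
def Rd(yaw): return Ro.from_euler('z',yaw,degrees=True).as_matrix()@np.diag([1.,-1,-1])
def state():
    o=robot.get_obs(); R=o['ee_rot']; y=np.degrees(np.arctan2(R[1,0],R[0,0]))
    print('t',round(o['time'],2),'pos',o['position'].round(4),'yaw',y.round(2),'F',o['contact_force'].round(1),'grip',round(float(o['grip_width']),2),'q',o['qpos'].round(0)); return o,y
def rows(way,ns):
    """way: list of (x,y,z,yaw) ; ns rows for each; printed rows in tool axes"""
    o,y=state(); p=np.array(o['position']); R=np.array(o['ee_rot']); k=0
    for w,n in zip(way,ns):
        w=np.array(w,float); dy=w[3]-y
        if n>0 and abs(dy)>270: dy-=360*np.sign(dy)
        p0,y0=p.copy(),y
        for i in range(1,n+1):
            pn=p0+(w[:3]-p0)*i/n; yn=y0+dy*i/n; Rn=Rd(yn)
            d=R.T@(pn-p)*1000; r=Ro.from_matrix(R.T@Rn).as_rotvec(degrees=True)
            print('[%s],[%s]'%(','.join('%.1f'%v for v in d),','.join('%.1f'%v for v in r)),'*' if max(abs(d))>41.7 or max(abs(r))>7.1 else ''); k+=1
            if k%5==0: print('--')
            p,R=pn,Rn
        y=y0+dy
E
python3 - <<'E'
from h import *
rows([(.36,-.30,.20,100),(.422,.001,.16,205)],[12,16])
E
```

```text
t 0.1 pos [ 0.1713 -0.5224  0.2388] yaw 18.15 F [ 0.9 -0.  -0.4] grip 1.0 q [-76.  17.  87.  -0.  76.  -4.]
[20.7,-12.7,3.2],[-0.1,-0.0,-6.8] 
[22.1,-10.2,3.2],[0.0,0.0,-6.8] 
[23.1,-7.5,3.2],[0.0,0.0,-6.8] 
[23.9,-4.7,3.2],[0.0,0.0,-6.8] 
[24.2,-1.8,3.2],[0.0,0.0,-6.8] 
--
[24.3,1.1,3.2],[0.0,0.0,-6.8] 
[24.0,4.0,3.2],[0.0,0.0,-6.8] 
[23.3,6.8,3.2],[0.0,0.0,-6.8] 
[22.4,9.5,3.2],[0.0,0.0,-6.8] 
[21.1,12.1,3.2],[0.0,0.0,-6.8] 
--
[19.5,14.5,3.2],[0.0,0.0,-6.8] 
[17.6,16.7,3.2],[0.0,0.0,-6.8] 
[17.9,7.1,2.5],[0.0,0.0,-6.6] 
[16.9,9.1,2.5],[0.0,0.0,-6.6] 
[15.8,11.0,2.5],[0.0,0.0,-6.6] 
--
[14.4,12.7,2.5],[0.0,0.0,-6.6] 
[12.9,14.2,2.5],[0.0,0.0,-6.6] 
[11.2,15.6,2.5],[0.0,0.0,-6.6] 
[9.3,16.8,2.5],[0.0,0.0,-6.6] 
[7.3,17.8,2.5],[0.0,0.0,-6.6] 
--
[5.2,18.5,2.5],[0.0,0.0,-6.6] 
[3.1,19.0,2.5],[0.0,0.0,-6.6] 
[0.9,19.2,2.5],[0.0,0.0,-6.6] 
[-1.3,19.2,2.5],[0.0,0.0,-6.6] 
[-3.5,18.9,2.5],[0.0,0.0,-6.6] 
--
[-5.6,18.4,2.5],[0.0,0.0,-6.6] 
[-7.7,17.6,2.5],[0.0,0.0,-6.6] 
[-9.6,16.6,2.5],[0.0,0.0,-6.6]
```

Call:
{"fn": "play_rows", "kwargs": {
  "series": [
    [[21,-13,3],[0,0,-6.8],85],
    [[22,-10,3],[0,0,-6.8],85],
    [[23,-7.5,3],[0,0,-6.8],85],
    [[24,-5,3],[0,0,-6.8],85],
    [[24,-2,3],[0,0,-6.8],85]
  ]
}}

```text
time: 0.52
position: [0.2489, -0.4276, 0.2215]
ee_rot: [[0.602, 0.799, -0.002], [0.799, -0.602, 0.003], [0.002, -0.003, -1.0]]
contact_force: [0.6, -1.1, -0.2]
grip_width: 0.995
```

Call:
{"fn": "play_rows", "kwargs": {
  "series": [
    [[24,1,3],[0,0,-6.8],85],
    [[24,4,3],[0,0,-6.8],85],
    [[23,7,3],[0,0,-6.8],85],
    [[22,9.5,3],[0,0,-6.8],85],
    [[21,12,3],[0,0,-6.8],85]
  ]
}}

```text
time: 0.93
position: [0.3274, -0.3282, 0.2049]
ee_rot: [[0.022, 1.0, -0.003], [1.0, -0.022, 0.005], [0.005, -0.003, -1.0]]
contact_force: [-0.1, -1.1, 0.1]
grip_width: 1.0
```

Run:
```python
from h import *
rows([(.36,-.25,.20,115),(.422,.001,.16,205)],[4,15])
```

```text
t 0.93 pos [ 0.3274 -0.3282  0.2049] yaw 88.75 F [-0.1 -1.1  0.1] grip 1.0 q [-50.   8. 103.   0.  69. -48.]
[19.7,7.7,1.3],[-0.2,-0.3,-6.6] 
[18.7,9.9,1.2],[0.0,0.0,-6.6] 
[17.5,12.0,1.2],[0.0,0.0,-6.6] 
[16.0,13.9,1.2],[0.0,0.0,-6.6] 
[13.4,10.8,2.7],[0.0,0.0,-6.0] 
--
[12.2,12.2,2.7],[0.0,0.0,-6.0] 
[10.9,13.4,2.7],[0.0,0.0,-6.0] 
[9.4,14.4,2.7],[0.0,0.0,-6.0] 
[7.9,15.3,2.7],[0.0,0.0,-6.0] 
[6.2,16.1,2.7],[0.0,0.0,-6.0] 
--
[4.5,16.6,2.7],[0.0,0.0,-6.0] 
[2.7,17.0,2.7],[0.0,0.0,-6.0] 
[0.9,17.2,2.7],[0.0,0.0,-6.0] 
[-0.9,17.2,2.7],[0.0,0.0,-6.0] 
[-2.7,17.0,2.7],[0.0,0.0,-6.0] 
--
[-4.4,16.7,2.7],[0.0,0.0,-6.0] 
[-6.1,16.1,2.7],[0.0,0.0,-6.0] 
[-7.8,15.4,2.7],[0.0,0.0,-6.0] 
[-9.4,14.5,2.7],[0.0,0.0,-6.0]
```

Call:
{"fn": "play_rows", "kwargs": {
  "series": [
    [[20,8,1],[0,0,-6.6],85],
    [[19,10,1],[0,0,-6.6],85],
    [[17.5,12,1],[0,0,-6.6],85],
    [[16,14,1],[0,0,-6.6],85],
    [[13.5,11,3],[0,0,-6],85]
  ]
}}

```text
time: 1.35
position: [0.3655, -0.2259, 0.1966]
ee_rot: [[-0.544, 0.839, -0.005], [0.839, 0.544, 0.007], [0.009, -0.0, -1.0]]
contact_force: [0.4, -0.3, -0.1]
grip_width: 0.997
```

Call:
{"fn": "play_rows", "kwargs": {
  "series": [
    [[12,12,3],[0,0,-6],85],
    [[11,13.5,3],[0,0,-6],85],
    [[9.5,14.5,3],[0,0,-6],85],
    [[8,15,3],[0,0,-6],85],
    [[6,16,3],[0,0,-6],85]
  ]
}}

```text
time: 1.77
position: [0.3821, -0.1365, 0.1807]
ee_rot: [[-0.903, 0.429, -0.006], [0.429, 0.903, 0.008], [0.009, 0.005, -1.0]]
contact_force: [0.4, -0.5, 0.3]
grip_width: 0.995
```

Call:
{"fn": "play_rows", "kwargs": {
  "series": [
    [[4.5,16.5,3],[0,0,-6],85],
    [[3,17,3],[0,0,-6],85],
    [[1,17,3],[0,0,-6],85],
    [[-1,17,3],[0,0,-6],85],
    [[-3,17,3],[0,0,-6],85]
  ]
}}

```text
time: 2.18
position: [0.396, -0.0474, 0.1649]
ee_rot: [[-0.994, -0.107, -0.008], [-0.107, 0.994, 0.009], [0.007, 0.01, -1.0]]
contact_force: [1.4, -0.8, -0.2]
grip_width: 0.998
```

Run:
```python
from h import *
rows([(.422,.001,.14,205),(.422,.001,.03,205)],[5,5])
```

```text
t 2.18 pos [ 0.396  -0.0474  0.1649] yaw -173.87 F [ 1.4 -0.8 -0.2] grip 1.0 q [ -12.    3.  115.    0.   63. -109.]
[-6.2,9.0,5.0],[0.6,-0.4,-3.8] 
[-6.8,8.6,5.0],[0.0,0.0,-3.8] 
[-7.3,8.2,5.0],[0.0,0.0,-3.8] 
[-7.9,7.7,5.0],[0.0,0.0,-3.8] 
[-8.3,7.1,5.0],[0.0,0.0,-3.8] 
--
[0.0,-0.0,22.0],[0.0,0.0,0.0] 
[0.0,-0.0,22.0],[0.0,0.0,0.0] 
[0.0,0.0,22.0],[0.0,0.0,0.0] 
[0.0,-0.0,22.0],[0.0,0.0,0.0] 
[0.0,-0.0,22.0],[0.0,0.0,0.0] 
--
```

Call:
{"fn": "play_rows", "kwargs": {
  "series": [
    [[-6,9,5],[0.6,-0.4,-3.8],85],
    [[-7,8.5,5],[0,0,-3.8],85],
    [[-7.5,8,5],[0,0,-3.8],85],
    [[-8,7.5,5],[0,0,-3.8],85],
    [[-8.5,7,5],[0,0,-3.8],85]
  ]
}}

```text
time: 2.6
position: [0.4222, 0.005, 0.1385]
ee_rot: [[-0.896, -0.445, -0.0], [-0.445, 0.896, -0.001], [0.0, -0.001, -1.0]]
contact_force: [0.3, -0.4, -0.0]
grip_width: 0.992
```

Call:
{"fn": "play_rows", "kwargs": {
  "series": [
    [[0,0,22],[0,0,0],85],
    [[0,0,22],[0,0,0],85],
    [[0,0,22],[0,0,0],85],
    [[0,0,22],[0,0,0],85],
    [[0,0,22],[0,0,0],85]
  ]
}}

```text
time: 3.02
position: [0.4247, 0.007, 0.0268]
ee_rot: [[-0.892, -0.452, 0.007], [-0.452, 0.892, -0.001], [-0.005, -0.004, -1.0]]
contact_force: [0.5, 0.7, -0.4]
grip_width: 0.997
```

Run:
```python
from h import *
state()
im=robot.snapshot('scene')[:,:,::-1]; cv2.imwrite('pics/s1.png',cv2.resize(im[120:320,160:420],None,fx=3,fy=3,interpolation=cv2.INTER_CUBIC))
```

```text
t 3.02 pos [0.4247 0.007  0.0268] yaw -153.11 F [ 0.5  0.7 -0.4] grip 1.0 q [  -4.   20.  117.   -0.   43. -121.]
```

View pics/s1.png

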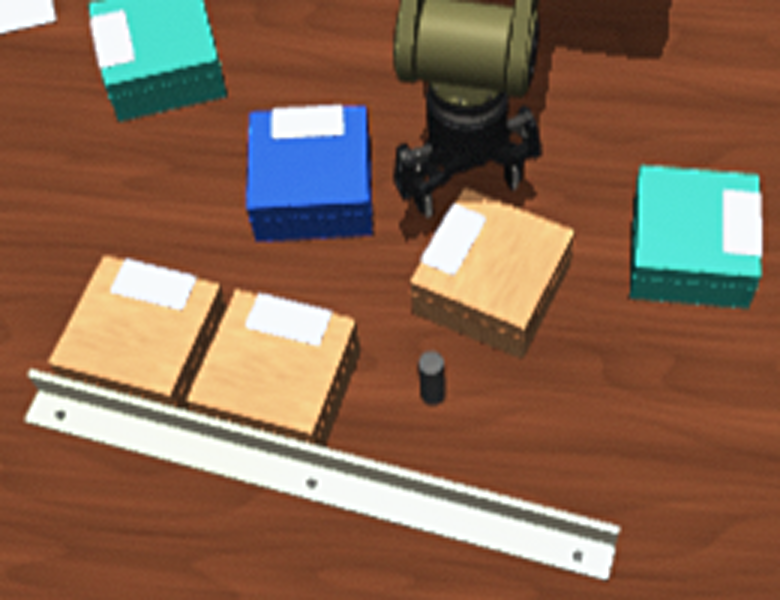

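Both fingers straddle the carton's robot-side corner at about (465,190), with the fingertips at (425,205) and (513,180). The path to the post is clear.

Run:
```python
from h import *
rows([(.463,.0205,.018,205),(.532,.0296,.018,205)],[5,10])
```

```text
t 3.07 pos [0.4226 0.0071 0.0232] yaw -153.11 F [-4.5 -0.4 -5.1] grip 1.0 q [  -4.   21.  117.   -0.   42. -121.]
[-8.4,-1.3,1.1],[-0.1,0.0,0.4] 
[-8.4,-1.2,1.0],[0.0,0.0,0.4] 
[-8.4,-1.2,1.0],[0.0,0.0,0.4] 
[-8.4,-1.1,1.0],[0.0,0.0,0.4] 
[-8.4,-1.0,1.0],[0.0,0.0,0.4] 
--
[-6.6,-2.1,0.0],[0.0,0.0,0.0] 
[-6.6,-2.1,0.0],[0.0,0.0,0.0] 
[-6.6,-2.1,0.0],[0.0,0.0,0.0] 
[-6.6,-2.1,0.0],[0.0,0.0,0.0] 
[-6.6,-2.1,0.0],[0.0,0.0,0.0] 
--
[-6.6,-2.1,0.0],[0.0,0.0,0.0] 
[-6.6,-2.1,0.0],[0.0,0.0,0.0] 
[-6.6,-2.1,0.0],[0.0,0.0,0.0] 
[-6.6,-2.1,0.0],[0.0,0.0,0.0] 
[-6.6,-2.1,0.0],[0.0,0.0,0.0] 
--
```

Call:
{"fn": "play_rows", "kwargs": {
  "series": [
    [[-8.4,-1.2,0],[0,0,0.4],85],
    [[-8.4,-1.2,0],[0,0,0.4],85],
    [[-8.4,-1.2,0],[0,0,0.4],85],
    [[-8.4,-1.2,0],[0,0,0.4],85],
    [[-8.4,-1,0],[0,0,0.4],85]
  ]
}}

```text
time: 3.48
position: [0.4666, 0.0214, 0.0257]
ee_rot: [[-0.909, -0.417, 0.001], [-0.417, 0.909, -0.001], [-0.0, -0.001, -1.0]]
contact_force: [-0.5, -0.1, -0.2]
grip_width: 0.995
```

Run:
```python
from h import *
state()
im=robot.snapshot('scene')[:,:,::-1]; cv2.imwrite('pics/s2.png',cv2.resize(im[120:320,160:420],None,fx=3,fy=3,interpolation=cv2.INTER_CUBIC))
rows([(.532,.0296,.022,205)],[10])
```

```text
t 3.48 pos [0.4666 0.0214 0.0257] yaw -155.35 F [-0.5 -0.1 -0.2] grip 0.99 q [  -2.   25.  110.   -0.   45. -116.]
t 3.53 pos [0.4683 0.0217 0.0262] yaw -155.37 F [-0.4 -0.6  1.2] grip 1.0 q [  -2.   25.  110.   -0.   45. -116.]
[-6.1,-1.9,0.4],[-0.1,0.1,-0.0] 
[-6.1,-1.9,0.4],[0.0,0.0,-0.0] 
[-6.1,-1.9,0.4],[0.0,0.0,-0.0] 
[-6.1,-1.9,0.4],[0.0,0.0,-0.0] 
[-6.1,-2.0,0.4],[0.0,0.0,-0.0] 
--
[-6.1,-2.0,0.4],[0.0,0.0,-0.0] 
[-6.1,-2.0,0.4],[0.0,0.0,-0.0] 
[-6.1,-2.0,0.4],[0.0,0.0,-0.0] 
[-6.1,-2.0,0.4],[0.0,0.0,-0.0] 
[-6.1,-2.0,0.4],[0.0,0.0,-0.0] 
--
```

View pics/s2.png

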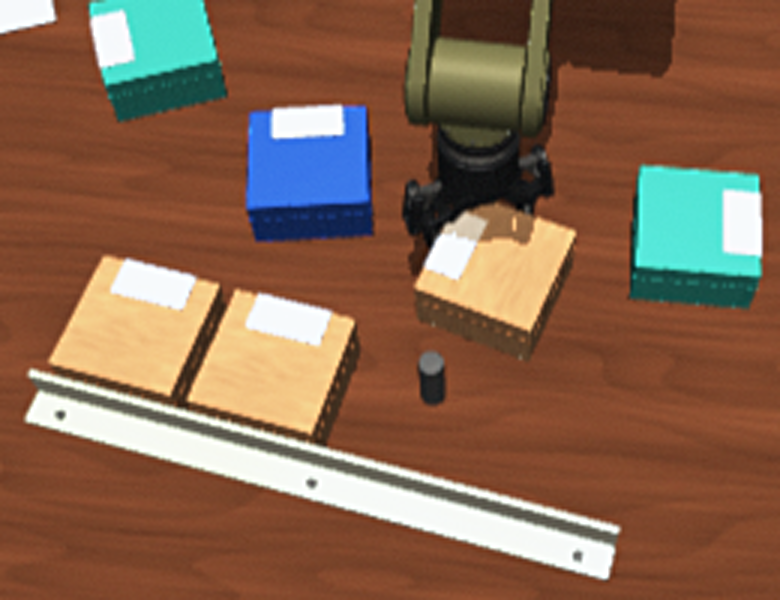

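The carton has just started to move: its front corners are at (416,290) and (527,355), a few pixels on from before. I'll push it to the post.

Call:
{"fn": "play_rows", "kwargs": {
  "series": [
    [[-6,-2,0.5],[0,0,0],85],
    [[-6,-2,0.5],[0,0,0],85],
    [[-6,-2,0.5],[0,0,0],85],
    [[-6,-2,0.5],[0,0,0],85],
    [[-6,-2,0.5],[0,0,0],85]
  ]
}}

```text
time: 3.95
position: [0.5038, 0.0258, 0.0265]
ee_rot: [[-0.909, -0.417, 0.006], [-0.417, 0.909, -0.001], [-0.005, -0.003, -1.0]]
contact_force: [-0.5, -0.6, 1.8]
grip_width: 1.0
```

```bash
cat >> h.py <<'E'
def shot(nm):
    im=robot.snapshot('scene')[:,:,::-1]; cv2.imwrite('pics/%s.png'%nm,cv2.resize(im[180:310,230:410],None,fx=4.4,fy=4.4,interpolation=cv2.INTER_CUBIC))
V=lambda u,v:(230+(u+.5)/4.4-.5,180+(v+.5)/4.4-.5)
E
python3 - <<'E'
from h import *
shot('s3');state()
E
```

```text
t 4.0 pos [0.5049 0.0259 0.0266] yaw -155.34 F [-0.1 -0.2  0.2] grip 0.99 q [  -1.   28.  104.   -0.   47. -116.]
```

View pics/s3.png

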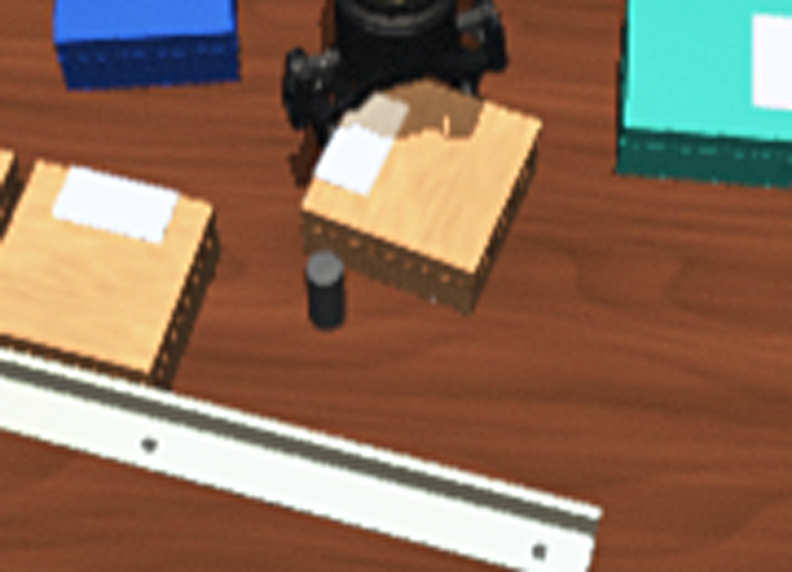

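Carton top corners are at (303,208), (475,272) and (541,124), and the post top is at (325,264). The carton is nearly at the post.

```bash
cat >> h.py <<'E'
Pp=np.array([.6366,-.0035]); SY=-10.3
def rot(a): a=np.radians(a); return np.array([[np.cos(a),-np.sin(a)],[np.sin(a),np.cos(a)]])
def fit(lf,rf,rr,off=(0,0)):
    # carton corners (-60,-60),(60,-60),(60,60)
    m=np.array([[-60,-60],[60,-60],[60,60]])/1000.; w=np.array([ray('scene',V(*p),.065) for p in (lf,rf,rr)])
    mm=m-m.mean(0); ww=w-w.mean(0); a=np.arctan2((mm[:,0]*ww[:,1]-mm[:,1]*ww[:,0]).sum(),(mm*ww).sum())
    R=rot(np.degrees(a)); c=w.mean(0)-R@m.mean(0); res=np.abs(w-(m@R.T+c)).max()
    print('carton c',c.round(4),'yaw',np.degrees(a).round(1),'relyaw',(np.degrees(a)-SY).round(1),'res mm',(res*1000).round(1),'station',((rot(SY).T@(c-Pp))*1000).round(1),'post in carton',((R.T@(Pp-c))*1000).round(1))
    return c,np.degrees(a)
E
python3 - <<'E'
from h import *
fit((303,208),(475,272),(541,124))
E
```

```text
carton c [0.5538 0.0507] yaw 72.6 relyaw 82.9 res mm 2.1 station [-91.2  38.5] post in carton [-26.9 -95.3]
```

Run:
```python
from h import *
rows([(.530,.0247,.022,205)],[5])
```

```text
t 4.0 pos [0.5049 0.0259 0.0266] yaw -155.34 F [-0.1 -0.2  0.2] grip 0.99 q [  -1.   28.  104.   -0.   47. -116.]
[-4.5,-2.3,1.0],[-0.2,0.3,-0.1] 
[-4.5,-2.3,0.9],[0.0,0.0,-0.1] 
[-4.5,-2.3,0.9],[0.0,0.0,-0.1] 
[-4.5,-2.3,0.9],[0.0,0.0,-0.1] 
[-4.5,-2.3,0.9],[0.0,0.0,-0.1] 
--
```

Call:
{"fn": "play_rows", "kwargs": {
  "series": [
    [[-4.5,-2.3,1],[-0.2,0.3,0],85],
    [[-4.5,-2.3,1],[0,0,0],85],
    [[-4.5,-2.3,1],[0,0,0],85],
    [[-4.5,-2.3,1],[0,0,0],85],
    [[-4.5,-2.3,1],[0,0,0],85]
  ]
}}

```text
time: 4.42
position: [0.5298, 0.0254, 0.0205]
ee_rot: [[-0.908, -0.418, -0.007], [-0.418, 0.908, 0.002], [0.006, 0.005, -1.0]]
contact_force: [-43.6, 16.1, 22.2]
grip_width: 0.992
```

Run:
```python
from h import *
shot('s4');state()
```

```text
t 4.47 pos [0.5295 0.0257 0.0201] yaw -155.27 F [-16.7   7.9   8.1] grip 0.99 q [  -1.   32.  100.    0.   49. -116.]
```

View pics/s4.png

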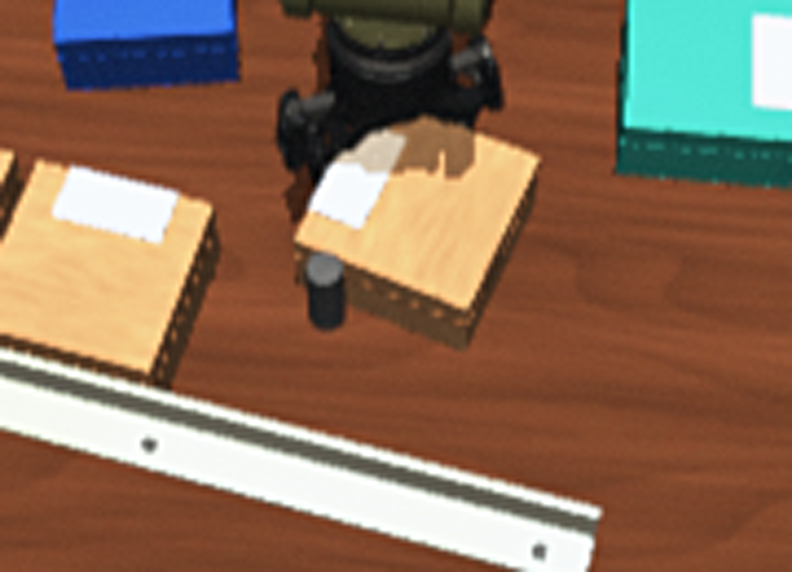

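Contact is made: 44 N was felt briefly. The carton top corners are now at (296,241), (468,310) and (541,158), with the post touching the front face.

Run:
```python
from h import *
c,y=fit((296,241),(468,310),(541,158))
o,ty=state(); print('tcp in carton',rot(y).T@(o['position'][:2]-c)*1000,'tool-carton yaw',ty-y)
```

```text
carton c [0.5787 0.0504] yaw 71.3 relyaw 81.6 res mm 1.7 station [-66.6  42.7] post in carton [-32.6 -72.1]
t 4.47 pos [0.5295 0.0257 0.0201] yaw -155.27 F [-16.7   7.9   8.1] grip 0.99 q [  -1.   32.  100.    0.   49. -116.]
tcp in carton [-39.21269842  38.72441187] tool-carton yaw -226.60938279916638
```

```bash
cat >> h.py <<'E'
def swing(phi0,phi1,n,xp=-33,yp=-72,tx=-39,ty=39.3,off=-226.3,z=.021):
    way=[]
    for i in range(1,n+1):
        f=phi0+(phi1-phi0)*i/n; c=Pp-rot(f)@np.array([xp,yp])/1000.; t=c+rot(f)@np.array([tx,ty])/1000.
        way.append((t[0],t[1],z,f+off))
    rows(way,[1]*n)
E
python3 - <<'E'
from h import *
swing(71.3,56.3,5)
E
```

```text
t 4.47 pos [0.5295 0.0257 0.0201] yaw -155.27 F [-16.7   7.9   8.1] grip 0.99 q [  -1.   32.  100.    0.   49. -116.]
[-4.0,5.2,-0.9],[0.3,-0.4,2.7] 
[-3.9,4.3,0.0],[0.0,0.0,3.0] 
[-3.9,4.3,0.0],[0.0,0.0,3.0] 
[-3.9,4.3,0.0],[0.0,0.0,3.0] 
[-3.9,4.3,0.0],[0.0,0.0,3.0] 
--
```

Call:
{"fn": "play_rows", "kwargs": {
  "series": [
    [[-3.8,5,-0.8],[0.3,-0.4,2.8],85],
    [[-3.9,4.3,0],[0,0,3],85],
    [[-3.9,4.3,0],[0,0,3],85],
    [[-3.9,4.3,0],[0,0,3],85],
    [[-3.9,4.3,0],[0,0,3],85]
  ]
}}

```text
time: 4.88
position: [0.5407, 0.0533, 0.0192]
ee_rot: [[-0.987, -0.163, -0.005], [-0.163, 0.987, -0.0], [0.005, 0.001, -1.0]]
contact_force: [-1.7, -0.0, 1.9]
grip_width: 0.997
```

Run:
```python
from h import *
shot('s5');swing(56.3,41.3,5)
```

```text
t 4.93 pos [0.5412 0.054  0.0193] yaw -170.84 F [-0.4  1.1  0.1] grip 0.99 q [  2.  33.  98.  -0.  50. -97.]
[-3.2,3.8,-1.7],[0.0,-0.3,2.2] 
[-3.9,4.3,0.0],[0.0,0.0,3.0] 
[-3.9,4.3,0.0],[0.0,0.0,3.0] 
[-3.9,4.3,0.0],[0.0,0.0,3.0] 
[-3.9,4.3,0.0],[0.0,0.0,3.0] 
--
```

View pics/s5.png

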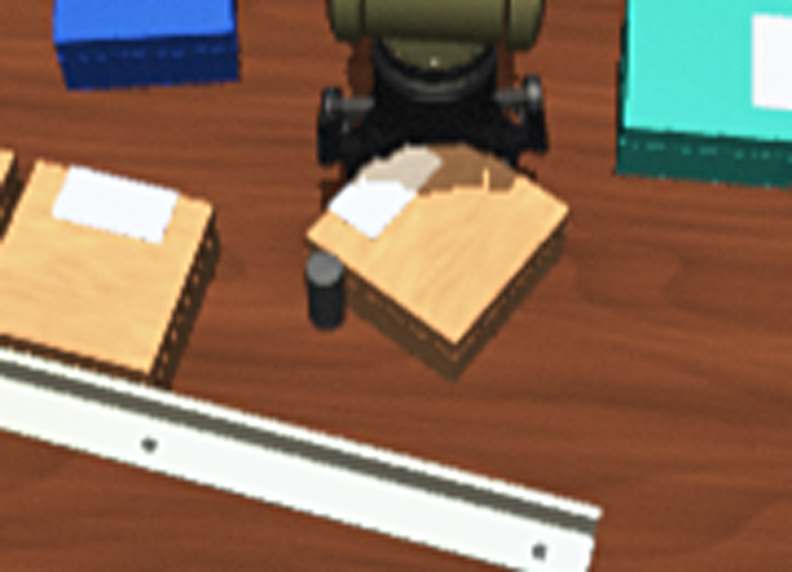

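The carton has turned about 17°. Its corners are at (307,234), (454,346) and (569,208), and it still touches the post at (325,262).

Run:
```python
from h import *
c,y=fit((307,234),(454,346),(569,208))
o,ty=state(); print('tcp in carton',rot(y).T@(o['position'][:2]-c)*1000,'tool-carton yaw',ty-y)
swing(y,y-15,5,ty=38.7)
```

```text
carton c [0.5945 0.0637] yaw 56.6 relyaw 66.9 res mm 1.7 station [-53.5  58.6] post in carton [-32.9 -72.2]
t 4.93 pos [0.5412 0.054  0.0193] yaw -170.84 F [-0.4  1.1  0.1] grip 0.99 q [  2.  33.  98.  -0.  50. -97.]
tcp in carton [-37.46920423  39.08121595] tool-carton yaw -227.4475421448345
t 4.93 pos [0.5412 0.054  0.0193] yaw -170.84 F [-0.4  1.1  0.1] grip 0.99 q [  2.  33.  98.  -0.  50. -97.]
[-3.2,2.9,-1.7],[0.0,-0.3,1.9] 
[-3.9,4.3,0.0],[0.0,0.0,3.0] 
[-3.9,4.3,0.0],[0.0,0.0,3.0] 
[-3.9,4.3,0.0],[0.0,0.0,3.0] 
[-3.9,4.3,0.0],[0.0,0.0,3.0] 
--
```

Tracking works very well. I'll continue.

Call:
{"fn": "play_rows", "kwargs": {
  "series": [
    [[-3.5,3.5,-1],[0,-0.3,2],85],
    [[-3.9,4.3,0],[0,0,3],85],
    [[-3.9,4.3,0],[0,0,3],85],
    [[-3.9,4.3,0],[0,0,3],85],
    [[-3.9,4.3,0],[0,0,3],85]
  ]
}}

```text
time: 5.35
position: [0.5596, 0.0757, 0.0194]
ee_rot: [[-0.996, 0.088, -0.001], [0.088, 0.996, 0.0], [0.001, 0.0, -1.0]]
contact_force: [-1.0, 0.1, 1.3]
grip_width: 0.996
```

Run:
```python
from h import *
shot('s6');swing(41.6,26.6,5,ty=38.7)
```

```text
t 5.4 pos [0.5603 0.0763 0.0194] yaw 174.77 F [ 0.3  1.5 -0.3] grip 1.0 q [  4.  35.  94.   0.  51. -81.]
[-2.3,3.2,-1.5],[0.0,-0.0,2.5] 
[-3.9,4.3,0.0],[0.0,0.0,3.0] 
[-3.9,4.3,0.0],[0.0,0.0,3.0] 
[-3.9,4.3,0.0],[0.0,0.0,3.0] 
[-3.9,4.3,0.0],[0.0,0.0,3.0] 
--
```

View pics/s6.png

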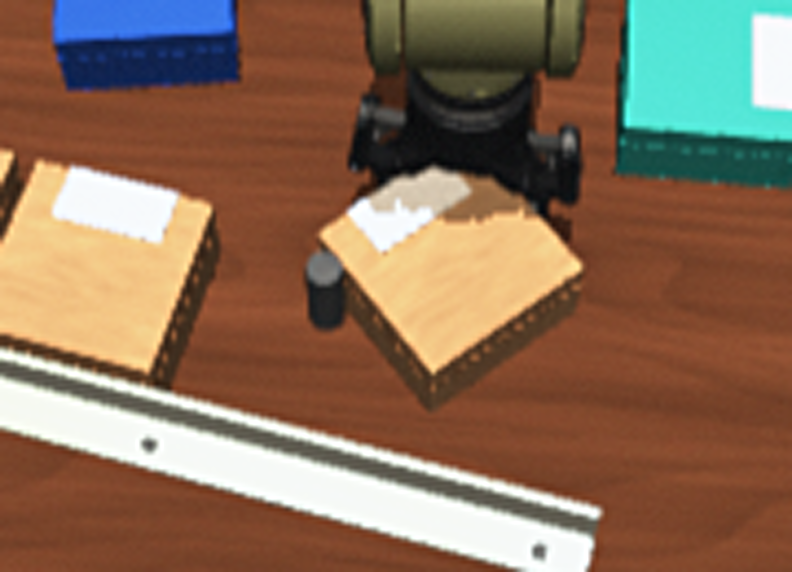

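The corners are now at (319,237), (431,373) and (583,268), and the carton still hugs the post. I'll go on.

Run:
```python
from h import *
c,y=fit((319,237),(431,373),(583,268))
o,ty=state(); print('tcp in carton',rot(y).T@(o['position'][:2]-c)*1000,'tool-carton yaw',ty-y)
```

```text
carton c [0.6146 0.0727] yaw 42.5 relyaw 52.8 res mm 2.2 station [-35.3  71. ] post in carton [-35.3 -71. ]
t 5.4 pos [0.5603 0.0763 0.0194] yaw 174.77 F [ 0.3  1.5 -0.3] grip 1.0 q [  4.  35.  94.   0.  51. -81.]
tcp in carton [-37.6183924   39.40393746] tool-carton yaw 132.24840177167482
```

Call:
{"fn": "play_rows", "kwargs": {
  "series": [
    [[-3.2,3.6,-1],[0,0,2.5],85],
    [[-3.9,4.3,0],[0,0,3],85],
    [[-3.9,4.3,0],[0,0,3],85],
    [[-3.9,4.3,0],[0,0,3],85],
    [[-3.9,4.3,0],[0,0,3],85]
  ]
}}

```text
time: 5.82
position: [0.5828, 0.0924, 0.0195]
ee_rot: [[-0.942, 0.335, -0.002], [0.335, 0.942, 0.0], [0.002, -0.0, -1.0]]
contact_force: [-1.8, -0.5, 1.3]
grip_width: 0.995
```

Run:
```python
from h import *
shot('s7');state()
```

```text
t 5.87 pos [0.5836 0.0928 0.0196] yaw 160.18 F [0.2 0.6 0.1] grip 1.0 q [  5.  37.  90.   0.  53. -65.]
```

View pics/s7.png

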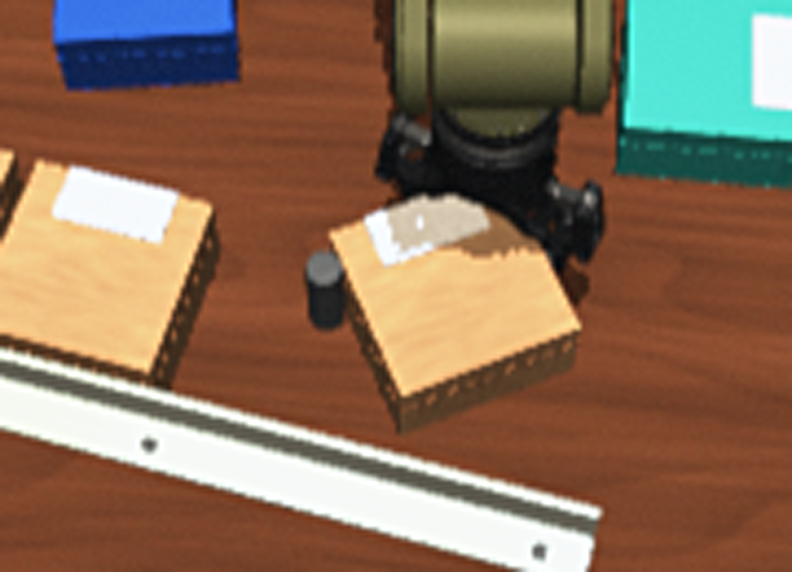

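The corners are at (330,233), (402,396) and (581,328). The front face is still against the post, and the gripper is clear of its neighbours.

Run:
```python
from h import *
c,y=fit((330,233),(402,396),(581,328))
o,ty=state(); print('tcp in carton',rot(y).T@(o['position'][:2]-c)*1000,'tool-carton yaw',ty-y)
swing(y,y-15,5,xp=-34,tx=-38.5,ty=38.7,off=132.6)
```

```text
carton c [0.6339 0.077 ] yaw 27.5 relyaw 37.8 res mm 1.1 station [-17.   78.7] post in carton [-34.8 -72.6]
t 5.87 pos [0.5836 0.0928 0.0196] yaw 160.18 F [0.2 0.6 0.1] grip 1.0 q [  5.  37.  90.   0.  53. -65.]
tcp in carton [-37.30916181  37.32027048] tool-carton yaw 132.65334932019658
t 5.87 pos [0.5836 0.0928 0.0196] yaw 160.18 F [0.2 0.6 0.1] grip 1.0 q [  5.  37.  90.   0.  53. -65.]
[-1.9,3.4,-1.4],[-0.0,-0.1,3.1] 
[-3.9,4.3,0.0],[0.0,0.0,3.0] 
[-3.9,4.3,0.0],[0.0,0.0,3.0] 
[-3.9,4.3,0.0],[0.0,0.0,3.0] 
[-3.9,4.3,0.0],[0.0,0.0,3.0] 
--
```

Call:
{"fn": "play_rows", "kwargs": {
  "series": [
    [[-3,3.8,-1],[0,0,3],85],
    [[-3.9,4.3,0],[0,0,3],85],
    [[-3.9,4.3,0],[0,0,3],85],
    [[-3.9,4.3,0],[0,0,3],85],
    [[-3.9,4.3,0],[0,0,3],85]
  ]
}}

```text
time: 6.28
position: [0.609, 0.1027, 0.0197]
ee_rot: [[-0.825, 0.565, -0.003], [0.565, 0.825, 0.001], [0.003, -0.001, -1.0]]
contact_force: [-1.2, 1.5, 0.7]
grip_width: 0.997
```

Run:
```python
from h import *
shot('s8');state()
```

```text
t 6.33 pos [0.6099 0.1028 0.0198] yaw 145.34 F [ 0.3 -0.2 -0.7] grip 1.0 q [  6.  40.  85.   0.  55. -49.]
```

View pics/s8.png

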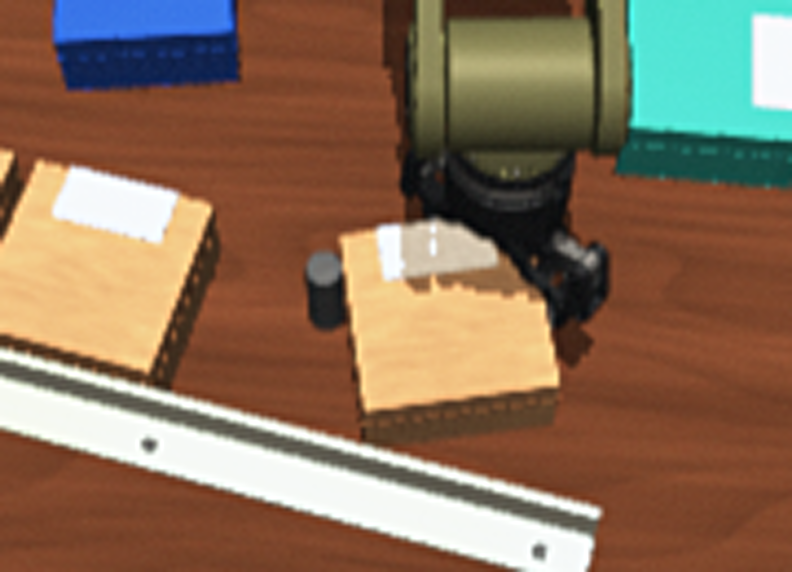

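The corners are at (341,235), (365,410) and (560,386), with about 22° left to turn and the rail still some way off.

Run:
```python
from h import *
c,y=fit((341,235),(365,410),(560,386))
o,ty=state(); print('tcp in carton',rot(y).T@(o['position'][:2]-c)*1000,'tool-carton yaw',ty-y)
swing(y,y-15,5,xp=-34,tx=-38,ty=38.2,off=132.7)
```

```text
carton c [0.6539 0.0752] yaw 13.0 relyaw 23.3 res mm 1.2 station [ 3.  80.5] post in carton [-34.5 -72.8]
t 6.33 pos [0.6099 0.1028 0.0198] yaw 145.34 F [ 0.3 -0.2 -0.7] grip 1.0 q [  6.  40.  85.   0.  55. -49.]
tcp in carton [-36.73028245  36.84479762] tool-carton yaw 132.37700877673922
t 6.33 pos [0.6099 0.1028 0.0198] yaw 145.34 F [ 0.3 -0.2 -0.7] grip 1.0 q [  6.  40.  85.   0.  55. -49.]
[-2.2,3.4,-1.2],[-0.1,-0.1,2.7] 
[-3.9,4.3,0.0],[0.0,0.0,3.0] 
[-3.9,4.3,0.0],[0.0,0.0,3.0] 
[-3.9,4.3,0.0],[0.0,0.0,3.0] 
[-3.9,4.3,0.0],[0.0,0.0,3.0] 
--
```

Call:
{"fn": "play_rows", "kwargs": {
  "series": [
    [[-3,3.8,-1],[0,0,2.8],85],
    [[-3.8,4.2,0],[0,0,3],85],
    [[-3.8,4.2,0],[0,0,3],85],
    [[-3.8,4.2,0],[0,0,3],85],
    [[-3.8,4.2,0],[0,0,3],85]
  ]
}}

```text
time: 6.75
position: [0.6362, 0.1059, 0.02]
ee_rot: [[-0.658, 0.753, -0.004], [0.753, 0.658, 0.001], [0.004, -0.002, -1.0]]
contact_force: [-0.4, 1.8, 2.4]
grip_width: 0.993
```

Run:
```python
from h import *
shot('s9');state()
```

```text
t 6.8 pos [0.637  0.1058 0.0201] yaw 130.92 F [1.5 1.1 0.7] grip 1.0 q [  6.  43.  79.   0.  58. -35.]
```

View pics/s9.png

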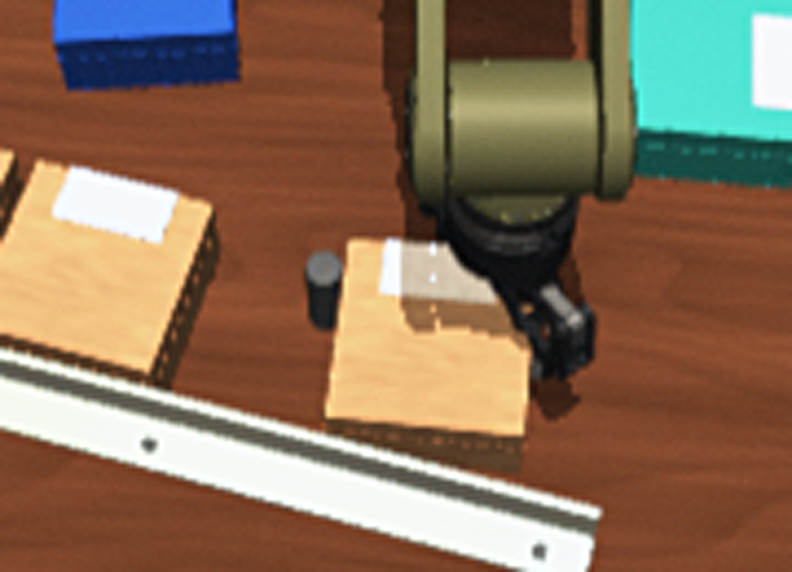

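The corners are at (348,239), (326,417) and (524,436). The left back corner is getting near the rail.

Run:
```python
from h import *
c,y=fit((348,239),(326,417),(524,436))
o,ty=state(); print('tcp in carton',rot(y).T@(o['position'][:2]-c)*1000,'tool-carton yaw',ty-y)
swing(y,-10.5,4,xp=-34,tx=-37.5,ty=38,off=132.5)
```

```text
carton c [0.6723 0.0678] yaw -0.5 relyaw 9.8 res mm 1.1 station [22.4 76.5] post in carton [-35.1 -71.6]
t 6.8 pos [0.637  0.1058 0.0201] yaw 130.92 F [1.5 1.1 0.7] grip 1.0 q [  6.  43.  79.   0.  58. -35.]
tcp in carton [-35.60211522  37.66672615] tool-carton yaw 131.38477058909197
t 6.8 pos [0.637  0.1058 0.0201] yaw 130.92 F [1.5 1.1 0.7] grip 1.0 q [  6.  43.  79.   0.  58. -35.]
[-0.6,1.9,-0.9],[-0.1,-0.2,1.4] 
[-3.2,3.6,0.0],[0.0,0.0,2.5] 
[-3.2,3.6,0.0],[0.0,0.0,2.5] 
[-3.2,3.6,0.0],[0.0,0.0,2.5]
```

Call:
{"fn": "play_rows", "kwargs": {
  "series": [
    [[-2,2.3,-0.5],[0,0,1.8],85],
    [[-2,2.4,0],[0,0,1.8],85],
    [[-2,2.4,0],[0,0,1.8],85],
    [[-1.5,2,0],[0,0,1.8],85],
    [[-1,1.2,0],[0,0,1],85]
  ]
}}

```text
time: 7.22
position: [0.6494, 0.1048, 0.0198]
ee_rot: [[-0.554, 0.832, -0.004], [0.832, 0.554, 0.002], [0.004, -0.002, -1.0]]
contact_force: [-0.3, 2.6, 1.7]
grip_width: 0.997
```

Run:
```python
from h import *
shot('s10');state()
```

```text
t 7.27 pos [0.6496 0.1048 0.0199] yaw 123.58 F [0.5 1.8 0.5] grip 0.99 q [  6.  44.  77.   0.  59. -28.]
```

View pics/s10.png

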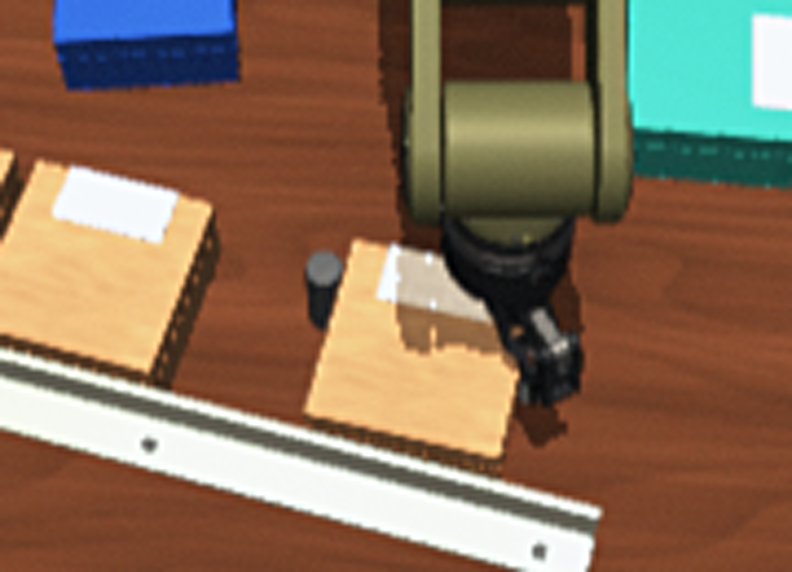

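The corners are at (354,239), (305,412) and (500,458). The carton is nearly parallel to the rail, with a small gap.

Run:
```python
from h import *
c,y=fit((354,239),(305,412),(500,458))
o,ty=state(); print('tcp in carton',rot(y).T@(o['position'][:2]-c)*1000,'tool-carton yaw',ty-y)
# push along station x by 4 mm, yaw to 122.5
d=rot(SY)@np.array([.008,-0.0005]); rows([(o['position'][0]+d[0],o['position'][1]+d[1],.02,122.6)],[5])
```

```text
carton c [0.6795 0.0629] yaw -8.4 relyaw 1.9 res mm 0.8 station [30.3 73. ] post in carton [-32.7 -72. ]
t 7.27 pos [0.6496 0.1048 0.0199] yaw 123.58 F [0.5 1.8 0.5] grip 0.99 q [  6.  44.  77.   0.  59. -28.]
tcp in carton [-35.67573217  37.0326817 ] tool-carton yaw 131.97986474210808
t 7.27 pos [0.6496 0.1048 0.0199] yaw 123.58 F [0.5 1.8 0.5] grip 0.99 q [  6.  44.  77.   0.  59. -28.]
[-1.2,1.1,-0.0],[-0.1,-0.2,0.2] 
[-1.2,1.1,-0.0],[0.0,0.0,0.2] 
[-1.2,1.1,-0.0],[0.0,0.0,0.2] 
[-1.2,1.1,-0.0],[0.0,0.0,0.2] 
[-1.2,1.1,-0.0],[0.0,0.0,0.2] 
--
```

Call:
{"fn": "play_rows", "kwargs": {
  "series": [
    [[-1.2,1.1,0],[0,0,0.4],85],
    [[-1.2,1.1,0],[0,0,0.3],85],
    [[-1.2,1.1,0],[0,0,0.3],85],
    [[-1.2,1.1,0],[0,0,0.2],85]
  ]
}}

```text
time: 7.6
position: [0.654, 0.1036, 0.0192]
ee_rot: [[-0.54, 0.842, -0.009], [0.842, 0.54, 0.003], [0.007, -0.006, -1.0]]
contact_force: [-19.0, 5.7, 11.1]
grip_width: 0.999
```

Run:
```python
from h import *
shot('s11');state()
```

```text
t 7.65 pos [0.6539 0.1035 0.0191] yaw 122.66 F [-11.7   3.9   4.5] grip 0.99 q [  6.  45.  76.   0.  60. -27.]
```

View pics/s11.png

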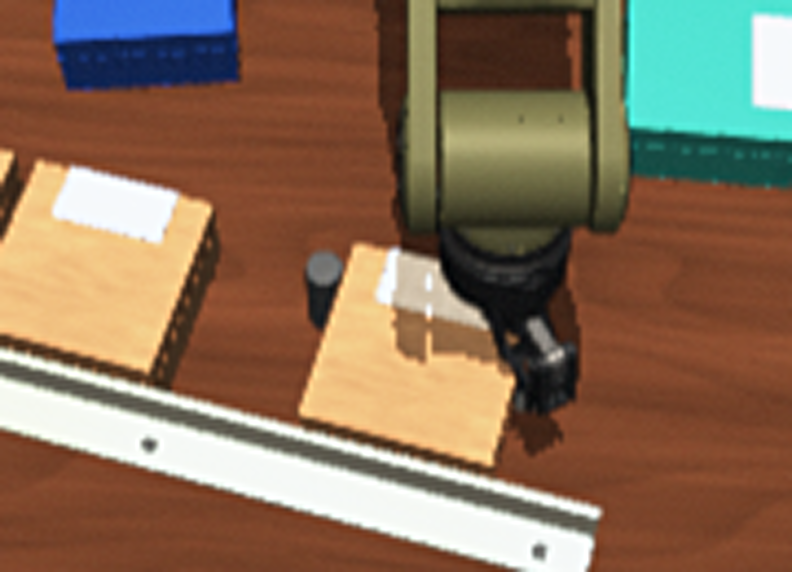

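There is rail contact at about 19 N. The corners are at (354,243), (299,413) and (491,466), with the back edge along the rail. I'll back off straight and then lift.

Call:
{"fn": "play_rows", "kwargs": {
  "series": [
    [[6,0,0],[0,0,0],85],
    [[12,0,0],[0,0,0],85],
    [[12,0,0],[0,0,0],85],
    [[12,0,0],[0,0,0],85],
    [[10,0,-5],[0,0,0],85]
  ]
}}

```text
time: 8.07
position: [0.6236, 0.1484, 0.0232]
ee_rot: [[-0.539, 0.842, -0.011], [0.842, 0.54, 0.001], [0.007, -0.009, -1.0]]
contact_force: [-1.0, 0.2, -0.1]
grip_width: 0.995
```

Call:
{"fn": "play_rows", "kwargs": {
  "series": [
    [[5,0,-25],[0,0,0],85],
    [[0,0,-30],[0,0,0],85],
    [[0,0,-30],[0,0,0],85],
    [[0,0,-30],[0,0,0],85],
    [[0,0,-30],[0,0,0],85]
  ]
}}

```text
time: 8.48
position: [0.616, 0.1591, 0.1689]
ee_rot: [[-0.545, 0.838, -0.022], [0.838, 0.545, -0.001], [0.011, -0.019, -1.0]]
contact_force: [0.9, -0.8, -0.9]
grip_width: 0.989
```

Run:
```python
from h import *
fit((354,243),(299,413),(491,466))
state(); rows([(.42,.05,.20,123)],[8])
shot('s12')
```

```text
carton c [0.6834 0.0608] yaw -10.4 relyaw -0.1 res mm 1.2 station [34.5 71.6] post in carton [-34.4 -71.7]
t 8.48 pos [0.616  0.1591 0.1689] yaw 123.03 F [ 0.9 -0.8 -0.9] grip 0.99 q [ 11.  32.  75.   0.  74. -22.]
t 8.48 pos [0.616  0.1591 0.1689] yaw 123.03 F [ 0.9 -0.8 -0.9] grip 0.99 q [ 11.  32.  75.   0.  74. -22.]
[2.0,-28.0,-3.3],[-1.1,-0.6,0.0] 
[1.9,-28.0,-3.9],[0.0,0.0,0.0] 
[1.9,-28.0,-3.9],[0.0,0.0,0.0] 
[1.9,-28.0,-3.9],[0.0,0.0,0.0] 
[1.9,-28.0,-3.9],[0.0,0.0,0.0] 
--
[1.9,-28.0,-3.9],[0.0,0.0,0.0] 
[1.9,-28.0,-3.9],[0.0,0.0,0.0] 
[1.9,-28.0,-3.9],[0.0,0.0,0.0]
```

View pics/s12.png

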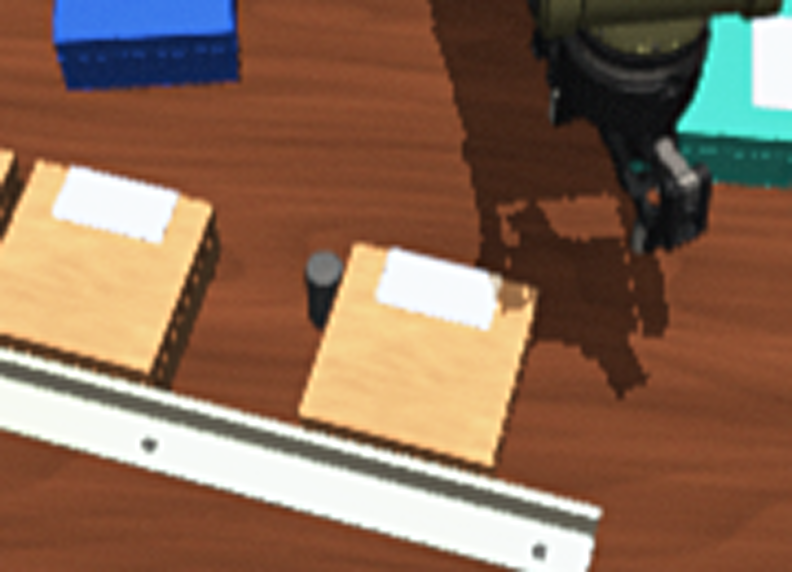

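The carton stands in line by the post, with its label away from the rail at (437,288). I'll move the arm clear and check with both cameras.

Call:
{"fn": "play_rows", "kwargs": {
  "series": [
    [[2,-28,-6],[0,0,0],85],
    [[2,-28,-6],[0,0,0],85],
    [[2,-28,-6],[0,0,0],85],
    [[2,-28,-6],[0,0,0],85],
    [[2,-28,-6],[0,0,0],85]
  ]
}}

```text
time: 8.95
position: [0.4919, 0.0947, 0.2104]
ee_rot: [[-0.55, 0.835, -0.006], [0.835, 0.55, 0.002], [0.005, -0.004, -1.0]]
contact_force: [1.3, -0.1, 0.4]
grip_width: 0.993
```

Call:
{"fn": "play_rows", "kwargs": {
  "series": [
    [[0,-20,0],[0,0,0],85],
    [[0,-20,0],[0,0,0],85],
    [[0,-15,0],[0,0,0],85],
    [[0,0,0],[0,0,0],85],
    [[0,0,0],[0,0,0],85]
  ]
}}

```text
time: 9.37
position: [0.4391, 0.0645, 0.2138]
ee_rot: [[-0.552, 0.834, 0.002], [0.834, 0.552, 0.002], [0.0, 0.002, -1.0]]
contact_force: [0.2, 0.1, 0.0]
grip_width: 0.996
```

Run:
```python
from h import *
state()
a=robot.snapshot('top')[:,:,::-1]; b=robot.snapshot('scene')[:,:,::-1]
A=cv2.resize(a[110:240,240:460],None,fx=3.6,fy=3.6,interpolation=cv2.INTER_CUBIC);cv2.imwrite('pics/t13.png',A)
cv2.imwrite('pics/s13.png',b)
```

```text
t 9.37 pos [0.4391 0.0645 0.2138] yaw 123.51 F [0.2 0.1 0. ] grip 1.0 q [  4.   5. 105.   0.  70. -30.]
```

View pics/t13.png

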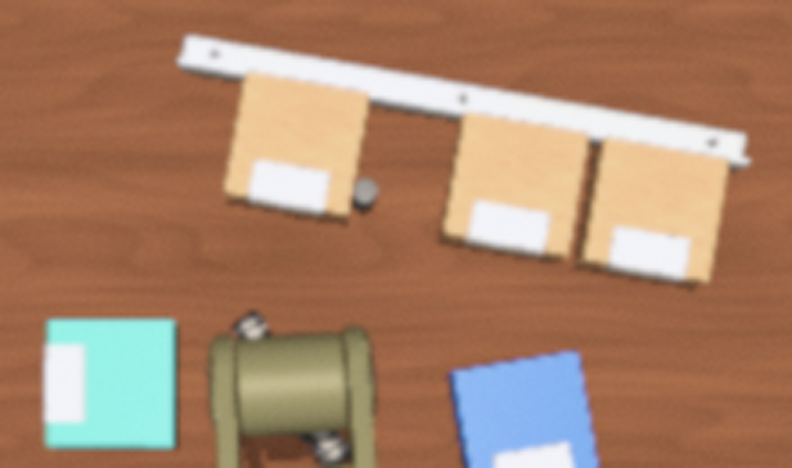

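View pics/s13.png

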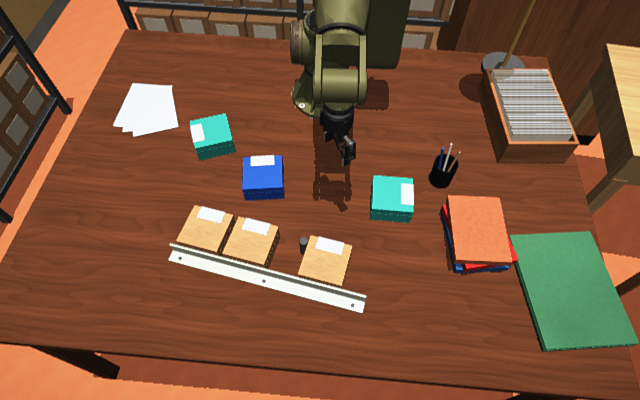

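Run:
```python
from h import *
for r,p in (('carton',[(245,72),(370,94),(348,216),(224,193)]),('row1',[(463,113),(590,137),(572,260),(445,236)])):
    w=quad('top',p,T); c=w.mean(0); print(r,'station',(rot(SY).T@(c-np.array([.638,-.003]))*1000).round(1), 'back x',[round(float((rot(SY).T@(q-np.array([.638,-.003])))[0]*1000),1) for q in w[:2]])
fit((354,243),(299,413),(491,466))
for n,a,b in(('rows','pics/scene0.png','pics/s13.png'),):
    A=cv2.imread(a).astype(int);B=cv2.imread(b).astype(int);D=np.abs(A-B).max(2)
    print('row diff',D[203:265,175:270].max(),'ledg',D[190:275,440:520].max(),'pot',D[140:190,425:460].max())
```

```text
top c [0.6798 0.0618] size [122. 119.] edge0->1 dir -100.4 3->2 -100.8
carton station [29.5 71.2] back x [89.0, 88.9]
top c [ 0.6377 -0.1485] size [127. 119.] edge0->1 dir -101.1 3->2 -101.0
row1 station [  25.7 -143.2] back x [86.3, 84.6]
carton c [0.6834 0.0608] yaw -10.4 relyaw -0.1 res mm 1.2 station [34.5 71.6] post in carton [-34.4 -71.7]
row diff 9 ledg 8 pot 10
```

```bash
python3 -c "
from workcell import robot
print(robot.finish_job())"
```

```text
the job is handed in; nothing more can be done
None
```

The carton is in its place beside the post, in line with the row, with its label facing away from the rail. I handed the job in at about 9.5 s of the allowed 54 s.

I straddled the carton's robot-side corner with the open fingers and pushed it against the post. I then swung it about 82° clockwise while it stayed against the post, pressed it onto the rail and withdrew the arm. The highest wrist force shown at the end of any move was about 44 N, when the carton met the post.

**Position:** the scene camera puts the carton at station (34.5, 71.6) mm, yaw −0.1°; the target is (35, 72). It is touching the post or within a millimetre of it.

**Where the cameras disagreed:** the top camera put the carton's back about 6 mm short of the rail. It puts row1, which stands against the rail, 9 to 10 mm short as well, so I took this as camera bias. The roughly 19 N felt when pressing the carton home also fits contact with the rail.

**Other items:** row1, row2, the ledgers and the pen pot look unchanged between the first and last scene pictures, with only noise-level pixel differences.

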